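# Lay the tall carton down on the film wrapper's infeed plate

### The arm

A 7-joint arm with a two-finger parallel gripper is mounted at the origin on the work surface. World frame = base frame: x ahead of the robot, y to its left, z up, the work surface at z = 0. Lengths are in m, angles in rad, forces in N, time in s.
With the tool pointing down it reaches from about 0.4 to 0.85 m from the base axis. Payload 10.4 kg.
Tool frame: the origin (TCP) lies at the very end of the fingers, on their centre line; the grasp point (between the pads) lies 19 mm behind it; y points along the fingers, x is the direction in which the jaws open and shut, and the axes are right-handed (so a half turn about y gives the same grasp; the last joint's range is limited). The gripper opens to 87 mm and grips with 3 to 60 N. Pads are 19 mm wide; open, the fingers measure 117 mm over their backs; the gripper's body (75 mm by 190 mm) begins 51 mm behind the grasp point.
Start: joints at [1.289, 0.332, -0.065, 1.46, 0.022, 1.35, -0.088], TCP at [0.16, -0.604, 0.223] pointing down, gripper open.
Joint ranges: [-2.6, 2.6], [-0.5, 2.12], [-1.47, 1.34], [0.16, 2.42], [-1.27, 4.41], [0.06, 2.06], [-2.6, 2.6]. Speed limits (rad/s): [2.22, 2.22, 2.79, 2.79, 3.14, 3.14, 3.14].

### API

Orientations are given as a unit quaternion [x, y, z, w].
In Python, from bench import readout, vision, r gives the robot as it stands.
- The arm moves only by the tool arm_command, never from a script. Its argument "targets" is a list that holds one entry, the list of rows, each a list of 6 numbers: the shift along the tool's x, y, z in m, then the turn, a rotation vector about the tool's x, y, z in degrees. A call has 1 to 12 rows; each row shifts and turns the commanded pose from where the row before left it, along the tool's axes as they then stand; what a row does not reach is not made up. A row lasts 1/12 s, in which the tool goes at most 41.7 mm and 7.16 degrees, less where a joint would pass 70% of its speed; a pose out of reach is approached as far as the arm can. A call is refused whole if a number of a shift passes 0.0417 or a number of a turn 7.16, either way. A call with a gripper value outside its range is refused whole. "hand" is the opening, from 0 (shut) to 1 (fully open), set as the call begins (left out, the last holds). The fingers move at their own pace and stop on an object; "grip_force" is the grip in N (left out, the last holds). Time passes only in rows, so rows that do not move let the fingers close. It gives the time, the measured TCP pose, the force and the opening at its end, in the units of the state.
- readout.read_state(): the state, without advancing time (a new reading comes with each control period).
- vision.camera(name): name is "scene" or "top"; returns a dict with "pixels" (420x560x3 uint8, blue, green, red), "fovy" (degrees; the focal length in pixels is half the picture's height over the tangent of half this angle, whatever the lens; pixels are square), "cx", "cy" (the principal point, pixels), "D" ([k1, k2, p1, p2, k3] as OpenCV has them; the pictures are not rectified), "R" (3x3) and "t" (3): a world point X has camera coordinates R X + t. Camera axes: x right, y down, z forward; pixel columns grow to the right and rows downward; lengths in m; the calibration is good to about 2 mm. A picture is of the moment at which its call begins. There is no depth.
- r.close_job(): hands the job in, once; it reports no verdict.
The state is a dict: "time": time; "joint_positions": joint angles; "joint_vel": joint speeds; "joint_torque": joint torques, N m; "ee_pos": TCP position; "eef_rot": TCP orientation; "ft_force": force on the tool from outside, world axes, zero at the start; "torque": the same for the moment, N m; "width": finger opening in m.
Only numpy, scipy, OpenCV 4.12 (cv2) and the standard library are available. Lean on these libraries where they do the work, as an engineer would, in place of code of your own. Each camera call takes 0.05 s, during which the arm holds its last target.

### The job

Three filled cartons stand side by side with their feet at the near edge of the film wrapper's raised aluminium infeed plate. Tip the tallest one over that edge, by pushing its top away from you, so that it lies flat and square on the plate with its foot end still at the plate's near edge or overhanging it a little; do not lift it or shove it along the plate. Leave the two shorter cartons standing where they are.

Things in the scene. Friction and masses are not known exactly. Their poses are not given: they have to be found in the camera images.
- tall_carton: Tallest of three cartons (white, red diamonds, red top): 70 mm deep (x), 95 wide (y), 170 tall (z), about 0.3 kg, rigid. Origin: centre of its underside; z to its top. Starts upright, +x face to the infeed plate, foot 1 to 6 mm from the plate's edge, nearly square. Pushed near the top (under 3 N) its foot stops at the edge and it topples over it by itself beyond about 30 degrees of lean.
- short_carton_a: A shorter carton of the same print: 70 x 95 x 110 mm tall, about 0.2 kg, upright in the same row, 25 mm or more from its neighbours. Origin at the centre of its underside. Must stay standing where it is.
- short_carton_b: A second shorter carton, the same as short_carton_a, elsewhere in the row (the order of the three varies). Must stay standing where it is.
- infeed: Fixed to the bench: an aluminium plate 18 mm thick, 280 deep (x), 520 wide (y), its near edge the stop; behind it a grey sealing unit and film roller up to 140 mm high. Origin at bench level under the middle of the near edge; x points across the plate away from the cartons, y along the edge, z up. A carton tipped over it ends with its foot overhanging by 20 to 60 mm.
Things that resemble listed ones, but are neither listed nor needed, are in the scene too. Leave any orange look-alike of the tall_carton alone.

How it is judged:
At the end, for the whole second after the job is handed in: The tall carton lies at rest flat on the infeed plate (within 10 degrees), its length square across the near edge (within 15 degrees), its underside between 75 mm outside and 30 mm inside the plate's near edge; both shorter cartons stand upright within 20 mm of where they started (angle between the x axis of tall_carton and the z axis of infeed, either way round below 0.175 rad and angle between the z axis of tall_carton and the x axis of infeed, either way round below 0.262 rad and z of tall_carton in the frame of infeed between 0.043 and 0.063 m and x of tall_carton in the frame of infeed between -0.075 and 0.03 m and linear speed of tall_carton below 0.02 m/s and angle between each of short_carton_a, short_carton_b's own z axis and vertical below 0.175 rad and distance of each of short_carton_a, short_carton_b from where it was at the start of the episode below 0.02 m); the robot touches nothing.
It fails at once if the tall carton is lifted (the centre of its underside more than 90 mm above the bench; tipping brings it to about 60 mm) (height (world z) of tall_carton above 0.09 m).
It fails at once if a shorter carton is tipped over (angle between any of short_carton_a, short_carton_b's own z axis and vertical above 0.4 rad).
It also fails if it takes over 35 s, if anything falls off the work surface, if the arm or the gripper's body presses on something with over 40 N, if the wrist force passes 120 N, or if a joint passes its speed limit or range.

## Working session

There is one attempt and no reset: what is moved stays moved. The work goes in short steps, Python scripts to look and compute and a tool call to move; the robot and the scene stay as the last step left them, time stands still between calls to the robot, and variables do not carry over. Pictures are saved under pics/ and viewed, and the job is handed in when it is done.

Besides the shell and the picture viewer there is one more tool, called as name(argument=value, ...) on one line, values as JSON. arm_command: Moves the arm, as the interface text tells. Its arguments: {"type":"object","properties":{"targets":{"type":"array","items":{"type":"array","items":{"type":"array","items":{"type":"number"}}}},"hand":{"type":"number"},"grip_force":{"type":"number"}},"required":["targets"]}

```bash
mkdir -p pics; ls; python3 - <<'E'
from bench import readout, vision
import cv2
s=readout.read_state();print(s)
for n in("scene","top"):
    c=vision.camera(n);cv2.imwrite(f"pics/{n}0.png",c["pixels"])
    print(n,{k:v for k,v in c.items() if k!="pixels"})
E
```

```text
pics
{'time': 0.0, 'joint_positions': array([ 1.28938872,  0.3328659 , -0.06469894,  1.46098765,  0.02157033,
        1.34990301, -0.08847495]), 'joint_vel': array([-0.00207455, -0.0004595 , -0.00012206,  0.00098646, -0.00154084,
       -0.00101903,  0.0004335 ]), 'joint_torque': array([-1.20013451e-04, -6.23264551e+01,  2.46679096e-02, -3.89889550e+01,
       -6.14378066e-02,  3.98623093e-02,  1.38154951e-04]), 'ee_pos': array([ 0.15985169, -0.60378663,  0.22173554]), 'eef_rot': array([-0.56004422,  0.43170749, -0.4308662 ,  0.56065447]), 'ft_force': array([-0.92879805,  0.37050692,  0.5961017 ]), 'torque': array([ 4.60308214e-03, -2.49082187e-06,  3.48978332e-02]), 'width': 0.08702782701640852}
scene {'fovy': 50.50366573034664, 'cx': 275.49915071462783, 'cy': 207.67485419131486, 'D': array([0.02887847, 0.        , 0.        , 0.        , 0.        ]), 'R': array([[ 0.40845065,  0.91259362, -0.0184648 ],
       [ 0.68881511, -0.32144096, -0.64977646],
       [-0.5989172 ,  0.25268279, -0.75990105]]), 't': array([-0.22966449, -0.3104973 ,  1.15070395])}
top {'fovy': 51.948070640288314, 'cx': 279.70112561177075, 'cy': 212.34893788965857, 'D': array([-0.07750569,  0.        ,  0.        ,  0.        ,  0.        ]), 'R': array([[ 0.00648064, -0.99988189,  0.01393552],
       [-0.99489772, -0.00785017, -0.1005828 ],
       [ 0.10068031, -0.01321257, -0.99483109]]), 't': array([0.03655299, 0.49639551, 0.76234291])}
```

View pics/scene0.png

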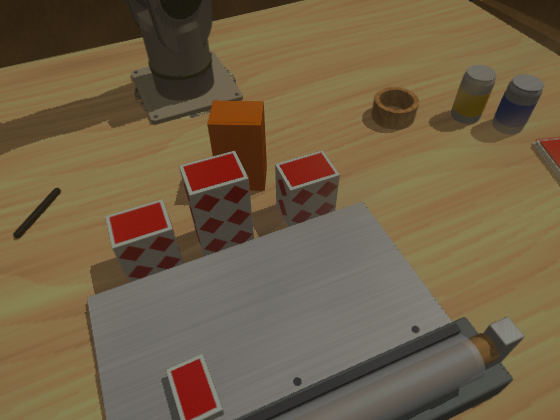

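View pics/top0.png

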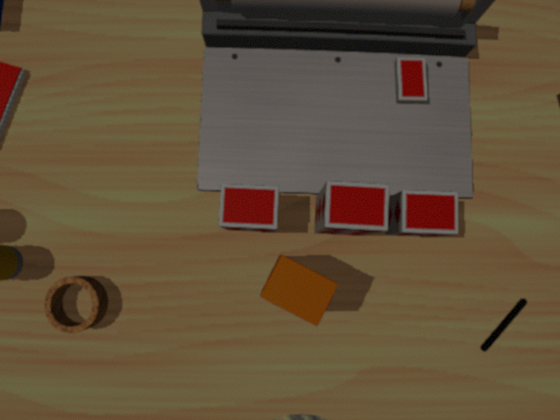

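The top view shows candidates at (357,207) tall white/red, (250,206) and (430,212) short white/red, (300,290) orange look-alike, (412,80) a small box lying on the plate and (5,90) a flat red box. By the description it is the tall white/red one in the middle, at top (357,207) and scene (215,172). I'll check that in close crops.

```bash
python3 - <<'E'
import cv2,numpy as np
a=cv2.imread("pics/scene0.png");b=cv2.imread("pics/top0.png")
cv2.imwrite("pics/c1.png",cv2.convertScaleAbs(cv2.resize(a[90:290,90:350],None,fx=3,fy=3,interpolation=cv2.INTER_CUBIC),alpha=1.5))
cv2.imwrite("pics/c2.png",cv2.convertScaleAbs(cv2.resize(b[170:335,190:480],None,fx=2.75,fy=2.75,interpolation=cv2.INTER_CUBIC),alpha=1.5))
E
```

```text
(no output)
```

View pics/c1.png

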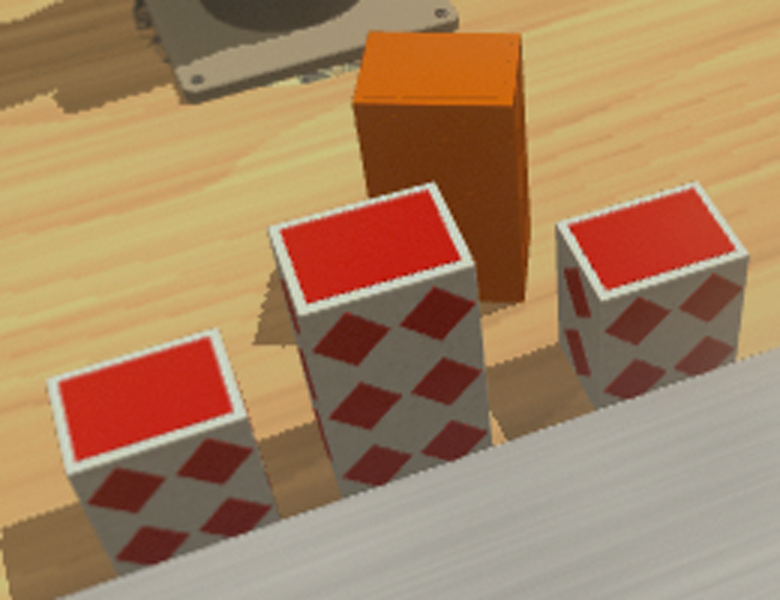

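View pics/c2.png

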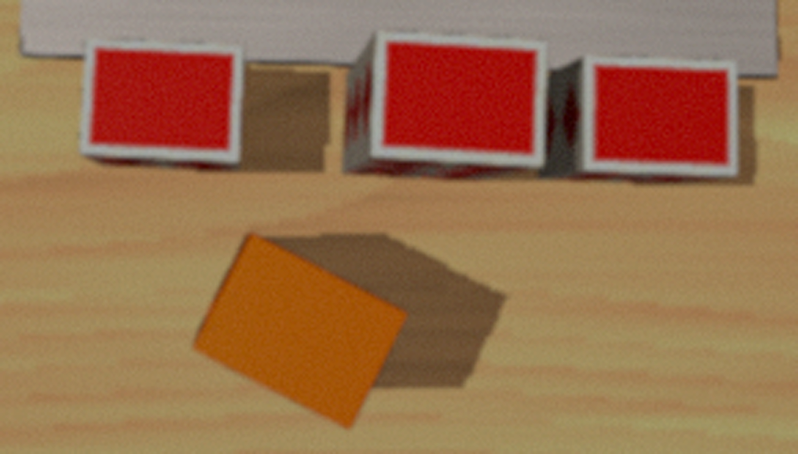

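```bash
cat > h.py <<'E'
import cv2,numpy as np
from scipy.spatial.transform import Rotation as Ro
def ray(c,px,z):
    f=c["pixels"].shape[0]/2/np.tan(np.radians(c["fovy"])/2)
    K=np.array([[f,0,c["cx"]],[0,f,c["cy"]],[0,0,1]])
    u=cv2.undistortPoints(np.array(px,float).reshape(-1,1,2),K,c["D"]).reshape(-1,2)
    d=np.c_[u,np.ones(len(u))]@c["R"]; o=-c["R"].T@c["t"]
    return o+d*((z-o[2])/d[:,2])[:,None]
def proj(c,X):
    f=c["pixels"].shape[0]/2/np.tan(np.radians(c["fovy"])/2)
    K=np.array([[f,0,c["cx"]],[0,f,c["cy"]],[0,0,1]])
    return cv2.projectPoints(np.array(X,float),cv2.Rodrigues(c["R"])[0],c["t"],K,c["D"])[0].reshape(-1,2)
E
python3 - <<'E'
from h import *
from bench import vision,readout
np.set_printoptions(precision=4,suppress=True)
t=vision.camera("top");s=vision.camera("scene")
T=lambda p:np.array(p)/2.75+[190,170]
S=lambda p:np.array(p)/3+[90,90]
for n,c,p,z in [("tall",t,T([(377,33),(547,42),(543,167),(370,160)]),.17),("tallS",s,S([(270,228),(434,183),(475,263),(302,316)]),.17),
 ("right",t,T([(585,58),(738,62),(738,177),(583,173)]),.11),("rightS",s,S([(48,380),(216,330),(246,415),(70,474)]),.11),
 ("left",t,T([(88,40),(243,46),(238,163),(80,157)]),.11),("edge",t,T([(22,55),(777,76)]),.018),("orange",t,T([(250,234),(407,313),(350,430),(193,347)]),.17)]:
    w=ray(c,p,z);print(n,w[:,:2].tolist().__repr__() if 0 else w[:,:2].round(4).tolist(),w.mean(0), [round(float(np.linalg.norm(w[i]-w[i-1])),4) for i in range(len(w))])
q=readout.read_state();print(Ro.from_quat(q["eef_rot"]).as_matrix())
E
```

```text
tall [[0.5278, -0.0289], [0.5238, -0.1226], [0.4551, -0.1191], [0.4583, -0.0247]] [ 0.4913 -0.0738  0.17  ] [0.0696, 0.0939, 0.0688, 0.0944]
tallS [[0.4586, -0.1184], [0.4627, -0.0261], [0.5296, -0.0285], [0.5272, -0.1217]] [ 0.4945 -0.0737  0.17  ] [0.0687, 0.0924, 0.067, 0.0931]
right [[0.5244, -0.1619], [0.523, -0.2565], [0.4533, -0.254], [0.4553, -0.1591]] [ 0.489  -0.2079  0.11  ] [0.0692, 0.0946, 0.0698, 0.0949]
rightS [[0.4574, -0.2537], [0.4604, -0.1615], [0.5265, -0.1625], [0.5257, -0.2548]] [ 0.4925 -0.2081  0.11  ] [0.0683, 0.0923, 0.0661, 0.0923]
left [[0.5325, 0.136], [0.5296, 0.0437], [0.4599, 0.0462], [0.4627, 0.1394]] [0.4962 0.0913 0.11  ] [0.0699, 0.0924, 0.0698, 0.0932]
edge [[0.5372, 0.1916], [0.5276, -0.3244]] [ 0.5324 -0.0664  0.018 ] [0.5161, 0.5161]
orange [[0.4181, 0.0399], [0.3765, -0.0444], [0.3147, -0.0139], [0.358, 0.0698]] [0.3668 0.0129 0.17  ] [0.0672, 0.094, 0.0689, 0.0942]
[[ 0.256  -0.0002  0.9667]
 [-0.9667  0.0008  0.256 ]
 [-0.0008 -1.     -0.    ]]
```

The tall carton is the middle one of the row, with its top centre at about (0.493, -0.074). Its near face is at x≈0.458 and the plate edge at x≈0.533, yaw about -1.1°. The orange box at (0.367, 0.013) reaches x 0.418 and leaves room for the fingers at x≈0.43. I'll rotate, set the hand half open and move over at a safe height.

arm_command(targets=[[[0, 0, 0, 0, 5.4, 0], [0, 0, 0, 0, 5.4, 0], [0, 0, 0, 0, 5.5, 0], [-0.027, 0, 0.013, 0, 0, 0], [-0.027, 0, 0.013, 0, 0, 0], [-0.027, 0, 0.013, 0, 0, 0], [-0.027, 0, 0.013, 0, 0, 0], [-0.027, 0, 0.013, 0, 0, 0], [-0.027, 0, 0.013, 0, 0, 0], [-0.027, 0, 0.013, 0, 0, 0], [-0.027, 0, 0.013, 0, 0, 0], [-0.027, 0, 0.013, 0, 0, 0]]], hand=0.5)

```text
time: 1.2
ee_pos: [0.2836, -0.3629, 0.2225]
eef_rot: [0.494, -0.506, 0.506, -0.493]
ft_force: [0.6, -0.5, 0.2]
width: 0.0438
```

arm_command(targets=[[[-0.0266, 0, 0.0125, 0, 0, 0], [-0.0266, 0, 0.0125, 0, 0, 0], [-0.0266, 0, 0.0125, 0, 0, 0], [-0.0266, 0, 0.0125, 0, 0, 0], [-0.0266, 0, 0.0125, 0, 0, 0], [-0.0266, 0, 0.0125, 0, 0, 0], [-0.0266, 0, 0.0125, 0, 0, 0], [-0.0266, 0, 0.0125, 0, 0, 0], [-0.0266, 0, 0.0125, 0, 0, 0], [-0.0266, 0, 0.0125, 0, 0, 0], [-0.0266, 0, 0.0125, 0, 0, 0], [0, 0, 0, 0, 0, 0]]])

```text
time: 2.2
ee_pos: [0.4299, -0.07, 0.2229]
eef_rot: [0.495, -0.505, 0.505, -0.496]
ft_force: [-0.5, -0.1, -0.0]
width: 0.0435
```

```bash
python3 - <<'E'
from bench import readout, vision
import cv2
for n in("scene","top"):
    c=vision.camera(n);cv2.imwrite(f"pics/{n}1.png",cv2.convertScaleAbs(c["pixels"],alpha=1.5))
print(readout.read_state()["ee_pos"],readout.read_state()["joint_positions"])
E
```

```text
[ 0.42828232 -0.07451998  0.22249321] [ 0.72425093 -0.06943926 -0.61970692  1.90094672 -0.04172668  1.29753605
 -1.47708554]
```

View pics/scene1.png

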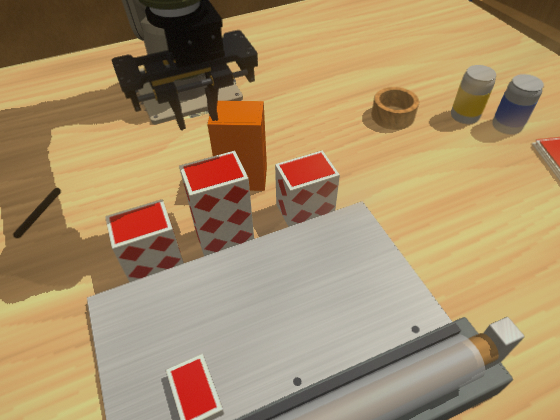

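View pics/top1.png

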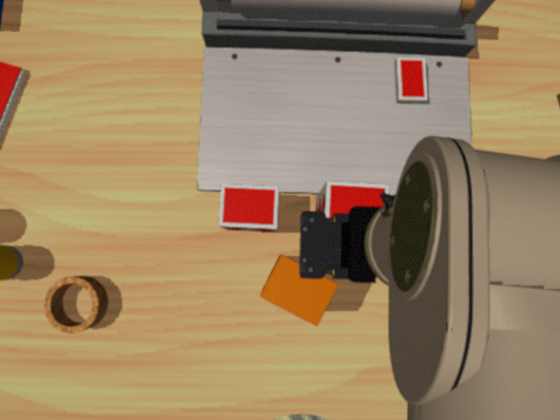

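The gripper hangs between the tall carton (scene 215,172) and the orange box (scene 240,110), with everything still in place. I'll lower it behind the carton now.

arm_command(targets=[[[0, 0.015, 0, 0, 0, 0], [0, 0.015, 0, 0, 0, 0], [0, 0.015, 0, 0, 0, 0], [0, 0.015, 0, 0, 0, 0], [0, 0.015, 0, 0, 0, 0], [0, 0, 0, 0, 0, 0]]])

```text
time: 2.8
ee_pos: [0.426, -0.0764, 0.145]
eef_rot: [-0.494, 0.508, -0.506, 0.492]
ft_force: [-0.8, 0.3, 0.3]
width: 0.0435
```

```bash
python3 - <<'E'
from bench import readout, vision
import cv2
c=vision.camera("scene");cv2.imwrite(f"pics/scene2.png",cv2.convertScaleAbs(cv2.resize(c["pixels"][20:280,90:350],None,fx=2.2,fy=2.2),alpha=1.5))
print(readout.read_state()["ee_pos"],readout.read_state()["ft_force"])
E
```

```text
[ 0.42686428 -0.07621554  0.14657903] [0.07067128 0.0962023  0.85036803]
```

View pics/scene2.png

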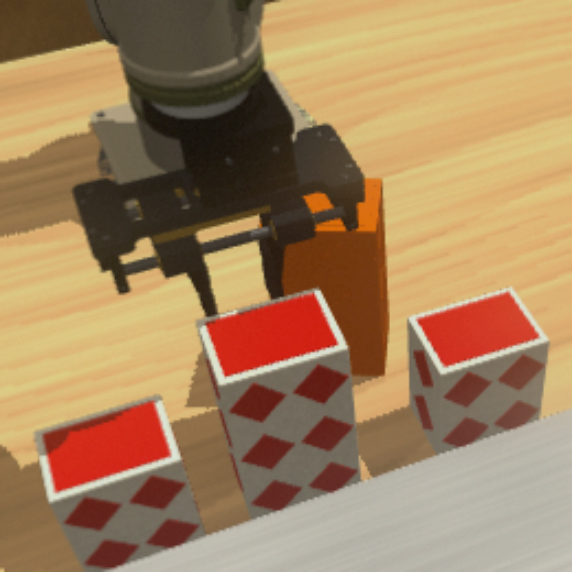

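Both fingers are behind the top of the tall carton, clear of the orange box. Now I'll push slowly.

arm_command(targets=[[[0, 0, 0.005, 0, 0, 0], [0, 0, 0.005, 0, 0, 0], [0, 0, 0.005, 0, 0, 0], [0, 0, 0.005, 0, 0, 0], [0, 0, 0.005, 0, 0, 0], [0, 0, 0.005, 0, 0, 0], [0, 0, 0.005, 0, 0, 0], [0, 0, 0.005, 0, 0, 0], [0, 0, 0.005, 0, 0, 0], [0, 0, 0.005, 0, 0, 0], [0, 0, 0.005, 0, 0, 0], [0, 0, 0.005, 0, 0, 0]]])

```text
time: 3.85
ee_pos: [0.4887, -0.0769, 0.1475]
eef_rot: [0.494, -0.506, 0.506, -0.494]
ft_force: [-0.9, -1.3, 0.6]
width: 0.0439
```

```bash
python3 - <<'E'
from bench import readout, vision
import cv2
c=vision.camera("scene");cv2.imwrite(f"pics/scene3.png",cv2.convertScaleAbs(cv2.resize(c["pixels"][20:280,90:350],None,fx=2.2,fy=2.2),alpha=1.5))
print(readout.read_state()["ee_pos"],readout.read_state()["ft_force"])
E
```

```text
[ 0.48937427 -0.07685117  0.14756894] [-0.3212078  -0.19445906  1.01870688]
```

View pics/scene3.png

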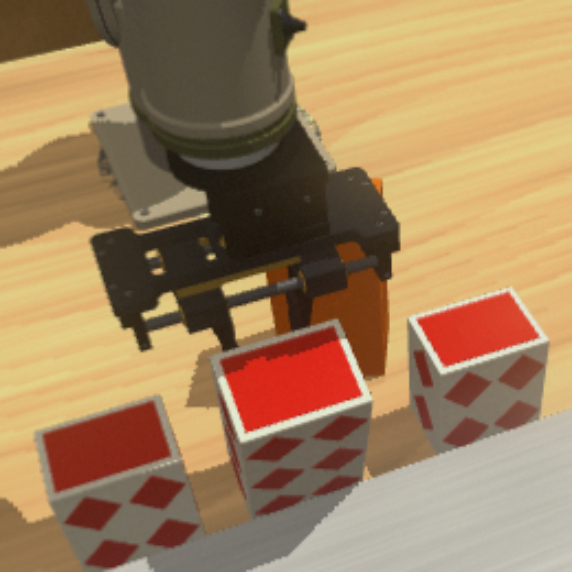

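The carton is leaning squarely about its foot (top edge at crop 240,440) and the neighbours have not moved. I'll carry on.

arm_command(targets=[[[0, 0, 0.005, 0, 0, 0], [0, 0, 0.005, 0, 0, 0], [0, 0, 0.005, 0, 0, 0], [0, 0, 0.005, 0, 0, 0], [0, 0, 0.005, 0, 0, 0], [0, 0, 0.005, 0, 0, 0]]])

```text
time: 4.4
ee_pos: [0.5187, -0.0777, 0.1475]
eef_rot: [0.494, -0.506, 0.506, -0.494]
ft_force: [0.6, 0.4, 0.5]
width: 0.0434
```

```bash
python3 - <<'E'
from bench import readout, vision
import cv2
c=vision.camera("scene");cv2.imwrite(f"pics/scene4.png",cv2.convertScaleAbs(cv2.resize(c["pixels"][20:280,90:350],None,fx=2.2,fy=2.2),alpha=1.5))
print(readout.read_state()["ee_pos"],readout.read_state()["ft_force"])
E
```

```text
[ 0.51932762 -0.07764831  0.14752749] [-0.16845768 -0.60432173  0.32253836]
```

View pics/scene4.png

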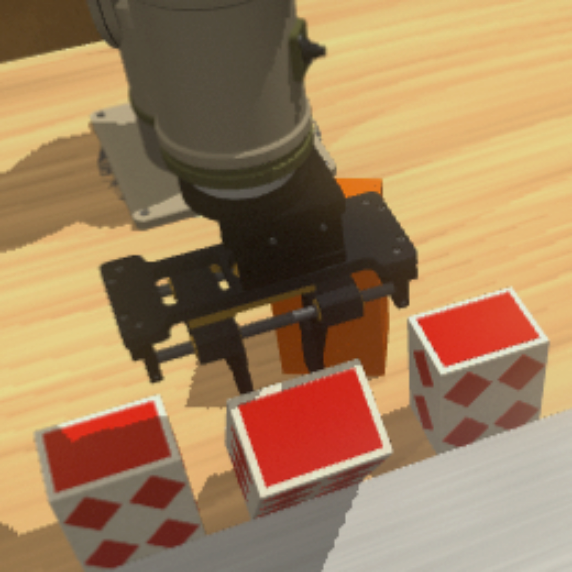

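arm_command(targets=[[[0, 0, 0.005, 0, 0, 0], [0, 0, 0.005, 0, 0, 0], [0, 0, 0.005, 0, 0, 0], [0, 0, 0.005, 0, 0, 0]]])

```text
time: 4.78
ee_pos: [0.5386, -0.0782, 0.1476]
eef_rot: [0.494, -0.506, 0.506, -0.493]
ft_force: [0.5, 0.2, -0.6]
width: 0.0438
```

```bash
python3 - <<'E'
from bench import readout, vision
import cv2
c=vision.camera("scene");cv2.imwrite(f"pics/scene5.png",cv2.convertScaleAbs(cv2.resize(c["pixels"][20:280,90:350],None,fx=2.2,fy=2.2),alpha=1.5))
print(readout.read_state()["ee_pos"],readout.read_state()["ft_force"])
E
```

```text
[ 0.53932372 -0.07814885  0.14755377] [-1.18034827  0.10104729  0.49756984]
```

View pics/scene5.png

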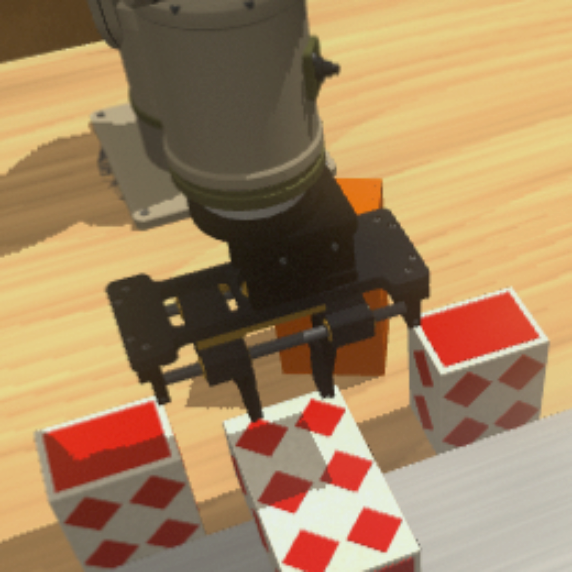

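It has toppled and lies on the plate. I'll lift the hand straight up, back off and check.

arm_command(targets=[[[0, -0.012, 0, 0, 0, 0], [0, -0.02, 0, 0, 0, 0], [0, -0.02, 0, 0, 0, 0], [0, -0.02, 0, 0, 0, 0], [0, -0.02, -0.02, 0, 0, 0], [0, 0, -0.03, 0, 0, 0], [0.02, 0, -0.03, 0, 0, 0], [0.03, 0, -0.02, 0, 0, 0], [0.03, 0, -0.02, 0, 0, 0], [0.03, 0, -0.02, 0, 0, 0], [0.03, 0, -0.01, 0, 0, 0], [0.03, 0, 0, 0, 0, 0]]])

```text
time: 5.83
ee_pos: [0.3817, -0.2458, 0.2411]
eef_rot: [0.494, -0.506, 0.507, -0.493]
ft_force: [0.6, 0.0, 1.1]
width: 0.0438
```

arm_command(targets=[[[0.03, 0, 0, 0, 0, 0], [0.03, 0, 0, 0, 0, 0], [0.03, 0, 0, 0, 0, 0], [0.03, 0, 0, 0, 0, 0], [0.03, 0, 0, 0, 0, 0], [0.03, 0, 0, 0, 0, 0], [0.03, 0, 0, 0, 0, 0], [0.03, 0, 0, 0, 0, 0], [0.02, 0, 0, 0, 0, 0], [0, 0, 0, 0, 0, 0], [0, 0, 0, 0, 0, 0]]])

```text
time: 6.75
ee_pos: [0.3767, -0.5047, 0.2399]
eef_rot: [-0.493, 0.507, -0.507, 0.493]
ft_force: [-0.0, 0.2, -0.0]
width: 0.0437
```

```bash
python3 - <<'E'
from bench import readout, vision
import cv2
c=vision.camera("scene");cv2.imwrite(f"pics/scene6.png",cv2.convertScaleAbs(cv2.resize(c["pixels"][90:350,70:350],None,fx=2.2,fy=2.2),alpha=1.5))
c=vision.camera("top");cv2.imwrite(f"pics/top6.png",cv2.convertScaleAbs(cv2.resize(c["pixels"][40:250,190:480],None,fx=2.75,fy=2.75,interpolation=cv2.INTER_CUBIC),alpha=1.5))
s=readout.read_state();print(s["ee_pos"],s["ft_force"],s["joint_positions"])
E
```

```text
[ 0.37766674 -0.50315055  0.24024299] [1.20349459 0.68131931 0.19287302] [ 1.05344749  0.34587088 -0.25910113  1.41285218  0.087661    1.39385142
 -0.80173515]
```

View pics/scene6.png

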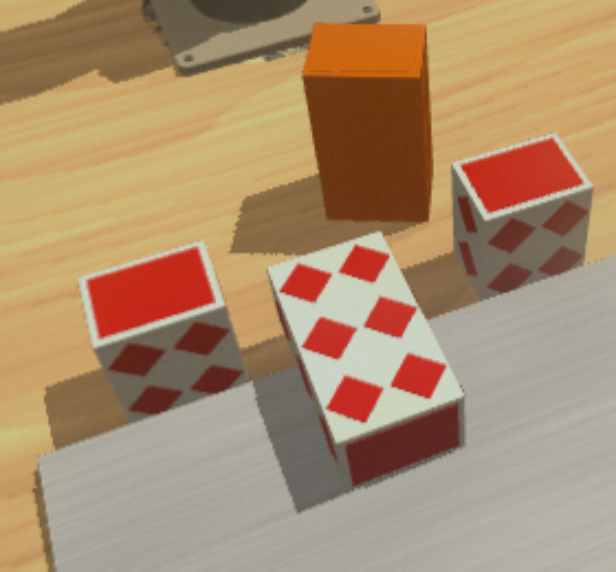

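View pics/top6.png

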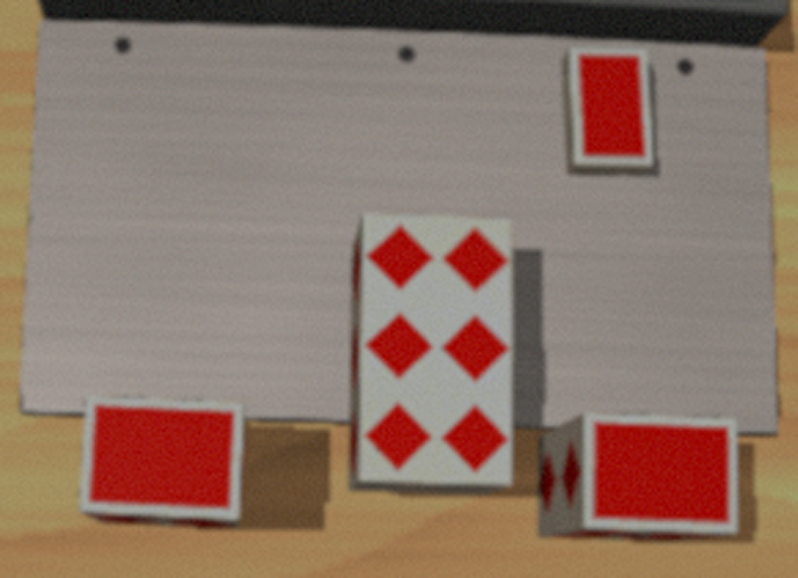

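```bash
python3 - <<'E'
from h import *
from bench import vision
t=vision.camera("top");T=lambda p:np.array(p)/2.75+[190,40]
print(ray(t,T([(362,214),(512,220),(512,487),(354,486)]),.088).round(4))
print(ray(t,T([(22,412),(777,434)]),.018).round(4))
for p in ([(585,415),(738,420),(738,535),(583,530)],[(88,398),(243,404),(238,521),(80,515)]): print(ray(t,T(p),.11).mean(0).round(4))
E
```

```text
[[ 0.6544 -0.0304  0.088 ]
 [ 0.6521 -0.1254  0.088 ]
 [ 0.483  -0.122   0.088 ]
 [ 0.4828 -0.0247  0.088 ]]
[[ 0.5376  0.1916  0.018 ]
 [ 0.5273 -0.3244  0.018 ]]
[ 0.489  -0.2079  0.11  ]
[0.4959 0.0913 0.11  ]
```

```bash
python3 -c "
from bench import r
print(r.close_job())"
```

```text
the job is handed in; nothing more can be done
None
```

I tipped the tall carton over the plate's near edge by pushing its near face close to the top with both fingertips, and it now lies on the infeed plate. I then drew the hand clear and handed the job in; the hand-in gives no verdict. The clock read 6.75 s at the last move.

My last camera checks, by position:

| Item | Measured | Limit |
|---|---|---|
| Tall carton, foot overhang past the near edge | about 50 mm | 75 mm |
| Tall carton, squareness to the edge | within about 2° | 15° |
| Tall carton, flatness | top face spans 0.17 m at z 0.088, as it would lying flat | 10° |
| Short cartons, shift from start | under 1 mm | 20 mm |

- **Short cartons and look-alike:** both shorter cartons still stand upright, and the orange box looks untouched.
- **Forces:** the wrist force readings I took stayed under about 2 N.
- **Disagreements:** no check failed. The two cameras differed by 3 mm on the tall carton's starting x position, which did not affect the result.

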